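# Stack the stone dishes on the stall's display bases

### The job

Build the two display towers of the mineral stall from the five stone dishes, each dish fully seated by its foot in the one below. On the dark slate base go the obsidian (black) at the bottom, the amethyst (purple) on it and the jasper (red) on top; on the white marble base the opalite (white) with the citrine (yellow) on top. Keep every dish upright so that no stones would spill, leave the geode, the ball and the magnifier where they are, and let go of everything at the end.

Things in the scene. Friction and masses are not known exactly. Their poses are not given: they have to be found in the camera images.
- obsidian_dish: Loose light-wood dish of black obsidian stones (fixed), 0.08 to 0.17 kg: plain cylinder 56 mm across from 5 to 30 mm above its underside, over a foot 41 mm across, 5 mm high. Mouth 46 mm wide, clear 6.5 mm below the rim: the next dish's foot drops in, its shoulder rests on the rim, underside 25 mm above this one's. Origin: centre of underside, z up; yaw of no matter.
- amethyst_dish: Loose light-wood dish of purple amethyst stones (fixed), 0.08 to 0.17 kg: plain cylinder 56 mm across from 5 to 30 mm above its underside, over a foot 41 mm across, 5 mm high. Mouth 46 mm wide, clear 6.5 mm below the rim: the next dish's foot drops in, its shoulder rests on the rim, underside 25 mm above this one's. Origin: centre of underside, z up; yaw of no matter.
- jasper_dish: Loose light-wood dish of brick-red jasper stones (fixed), 0.08 to 0.17 kg: plain cylinder 56 mm across from 5 to 30 mm above its underside, over a foot 41 mm across, 5 mm high. Mouth 46 mm wide, clear 6.5 mm below the rim: the next dish's foot drops in, its shoulder rests on the rim, underside 25 mm above this one's. Origin: centre of underside, z up; yaw of no matter.
- opalite_dish: Loose light-wood dish of milky-white opalite stones (fixed), 0.08 to 0.17 kg: plain cylinder 56 mm across from 5 to 30 mm above its underside, over a foot 41 mm across, 5 mm high. Mouth 46 mm wide, clear 6.5 mm below the rim: the next dish's foot drops in, its shoulder rests on the rim, underside 25 mm above this one's. Origin: centre of underside, z up; yaw of no matter.
- citrine_dish: Loose light-wood dish of yellow citrine stones (fixed), 0.08 to 0.17 kg: plain cylinder 56 mm across from 5 to 30 mm above its underside, over a foot 41 mm across, 5 mm high. Mouth 46 mm wide, clear 6.5 mm below the rim: the next dish's foot drops in, its shoulder rests on the rim, underside 25 mm above this one's. Origin: centre of underside, z up; yaw of no matter.
- slate_base: Fixed dark grey slate base: disc 90 mm across, 6 mm thick, with a collar 60 mm outside, 46 mm inside diameter, up to 15 mm above the table. A dish's foot drops into the collar, its shoulder rests on it, underside then 10 mm above the table. Origin: centre of the underside, on the table, z up.
- marble_base: Fixed white marble base: disc 90 mm across, 6 mm thick, with a collar 60 mm outside, 46 mm inside diameter, up to 15 mm above the table. A dish's foot drops into the collar, its shoulder rests on it, underside then 10 mm above the table. Origin: centre of the underside, on the table, z up.
- geode: Bystander: loose grey rock about 70 x 55 mm with purple crystals, about 55 mm high. Origin: centre of its underside.
- ball: Bystander: pale blue-green ball, 60 mm, fixed on a dark wooden foot, together 72 mm high, loose on the table. Origin: centre of its underside.
- loupe: Bystander: small steel and black folding magnifier lying on the table, 14 mm high, 55 mm long along its x (from -41 to +14 mm), 28 mm wide. Origin: underside, below the centre of the round lens.

How it is judged (in metres and radians):
At the end, for the whole second after the job is handed in: Slate base: obsidian, amethyst, jasper, upwards; marble base: opalite, citrine. Each seated in what is below: centres within 5 mm, height within 2.5 mm of seated (underside 10 mm above a base's, 25 mm above the lower dish's), tilt under 0.06 rad, at rest (horizontal distance between obsidian_dish and slate_base below 0.005 m and z of obsidian_dish in the frame of slate_base between 0.0075 and 0.0125 m and angle between each of obsidian_dish, amethyst_dish, jasper_dish, opalite_dish, citrine_dish's own z axis and vertical below 0.06 rad and linear speed of each of obsidian_dish, amethyst_dish, jasper_dish, opalite_dish, citrine_dish below 0.02 m/s and horizontal distance between amethyst_dish and obsidian_dish below 0.005 m and z of amethyst_dish in the frame of obsidian_dish between 0.0225 and 0.0275 m and horizontal distance between jasper_dish and amethyst_dish below 0.005 m and z of jasper_dish in the frame of amethyst_dish between 0.0225 and 0.0275 m and horizontal distance between opalite_dish and marble_base below 0.005 m and z of opalite_dish in the frame of marble_base between 0.0075 and 0.0125 m and horizontal distance between citrine_dish and opalite_dish below 0.005 m and z of citrine_dish in the frame of opalite_dish between 0.0225 and 0.0275 m); the robot touches nothing.
It fails at once if a dish is tipped more than about 40 degrees, so that its stones would spill (angle between any of obsidian_dish, amethyst_dish, jasper_dish, opalite_dish, citrine_dish's own z axis and vertical above 0.7 rad).
It fails at once if the geode, the ball or the magnifier is moved by more than 15 mm (distance of any of geode, ball, loupe from where it was at the start of the episode above 0.015 m).
It also fails if it takes over 120 s, if anything falls off the work surface, if the arm or the gripper's body presses on something with over 40 N, if the wrist force passes 120 N, or if a joint passes its speed limit or range.

### The arm

A 6-joint arm with a two-finger parallel gripper is mounted at the origin on the work surface. World frame = base frame: x ahead of the robot, y to its left, z up, the work surface at z = 0. Lengths are in m, angles in degrees, forces in N, time in s.
With the tool pointing down it reaches from about 0.3 to 0.775 m from the base axis. Payload 14.6 kg.
Tool frame: the origin (TCP) lies at the very end of the fingers, on their centre line; the grasp point (between the pads) lies 19 mm behind it; z points along the fingers, y is the direction in which the jaws open and shut (so a half turn about z gives the same grasp; the last joint's range is limited). The gripper opens to 94 mm and grips with 3 to 60 N. Pads are 16 mm wide; open, the fingers measure 119 mm over their backs; the gripper's body (75 mm by 177 mm) begins 78 mm behind the grasp point.
Start: joints at [67.918, 17.183, 87.147, -0, 75.671, -3.816], TCP at [0.172, 0.522, 0.205] pointing down, gripper open.
Joint ranges: [-173.82, 173.82], [-45.26, 126.66], [13.44, 144.39], [-59.66, 239.66], [0, 175.72], [-146.38, 146.38]. Speed limits (degrees/s): [127.2, 127.2, 147.25, 180, 180, 180].

### API

Orientations are given as a 3x3 rotation matrix whose columns are the frame's x, y, z axes.
In Python, from bench import bot gives the robot as it stands. The module is installed in compiled form; this text tells all that it offers.
- The arm moves only by the shell command python3 -m pendant 'ROWS' [FORCE]. ROWS is JSON, a list of rows, each a list of 7 numbers: the shift along the tool's x, y, z in cm, then the turn, a rotation vector about the tool's x, y, z in degrees, then the opening, from 0 (shut) to 1 (fully open). In form: [[dx, dy, dz, rx, ry, rz, fingers], ...]. A call has 1 to 20 rows; each row shifts and turns the commanded pose from where the row before left it, along the tool's axes as they then stand; what a row does not reach is not made up. A row lasts 1/8 s, in which the tool goes at most 62.5 mm and 10.7 degrees, less where a joint would pass 70% of its speed; a pose out of reach is approached as far as the arm can. A call is refused whole if a number of a shift passes 6.25 or a number of a turn 10.7, either way. A call with a gripper value outside its range is refused whole. The fingers move at their own pace and stop on an object; FORCE is the grip in N (left out, the last holds). Time passes only in rows, so rows that do not move let the fingers close. It gives the time, the measured TCP pose, the force and the opening at its end, in the units of the state.
- bot.read_state(): the state, without advancing time (a new reading comes with each control period).
- bot.read_camera(name): name is "scene" or "side" or "wrist"; returns a dict with "img" (384x512x3 uint8, blue, green, red), "depth" (384x512 float32, m along the optical axis (not along the pixel's ray), 0 where there is no reading), "K" (3x3 intrinsics, pixels), "T" (4x4, takes a point from camera to world coordinates). Camera axes: x right, y down, z forward; pixel columns grow to the right and rows downward; lengths in m; the calibration is good to about 2 mm. A picture is of the moment at which its call begins.
- bot.close_job(): hands the job in, once; it reports no verdict.
The state is a dict: "time_s": time; "joints": joint angles; "dq": joint speeds; "effort": joint torques, N m; "position": TCP position; "eef_rot": TCP orientation; "force": force on the tool from outside, world axes, zero at the start; "wrist_torque": the same for the moment, N m; "gripper_width": finger opening in m.
Only numpy, scipy, OpenCV 4.12 (cv2) and the standard library are available. Lean on these libraries where they do the work, as an engineer would, in place of code of your own. Each camera call takes 0.05 s, during which the arm holds its last target. There are 200 camera calls.

## Working session

There is one attempt and no reset: what is moved stays moved. The work goes in short steps, Python scripts to look and compute and a shell command to move; the robot and the scene stay as the last step left them, time stands still between calls to the robot, and variables do not carry over. Pictures are saved under pics/ and viewed, about 12 in all and at most 16, crops included, and the job is handed in when it is done.

```bash
mkdir -p pics
cat > h.py <<'E'
import numpy as np, cv2
from bench import bot
def pts(c):
    d=c["depth"];K=c["K"];v,u=np.mgrid[:d.shape[0],:d.shape[1]]
    P=np.stack([(u-K[0,2])/K[0,0]*d,(v-K[1,2])/K[1,1]*d,d],-1)
    W=P@c["T"][:3,:3].T+c["T"][:3,3]; W[d==0]=np.nan
    return W
E
python3 - <<'E'
from h import *
s=bot.read_state();print(s)
for n in["scene","side","wrist"]:
    c=bot.read_camera(n);np.savez(n+"0.npz",**c);cv2.imwrite(f"pics/{n}0.png",c["img"]);print(n,c["K"].round(1).tolist(),c["T"].round(3).tolist(),(c["depth"]>0).mean())
a=[cv2.imread(f"pics/{n}0.png") for n in["scene","side"]]
cv2.imwrite("pics/a0.png",cv2.resize(np.vstack(a),(800*512//768*3//2 if 0 else 512,768)) if 0 else np.hstack(a)[:, :])
E
```

```text
{'time_s': 0.0, 'joints': array([ 6.79198172e+01,  1.72154012e+01,  8.71827126e+01, -2.77231314e-03,
        7.56709623e+01, -3.81684134e+00]), 'dq': array([ 0.04246406, -0.15168823, -0.02929487, -0.08799601, -0.03287861,
       -0.05094424]), 'effort': array([ 1.00079007e-03, -5.31803584e+01, -3.52741349e+01,  7.08603510e-02,
        2.43503298e-02, -1.34575030e-04]), 'position': array([0.17227796, 0.52202238, 0.2048707 ]), 'eef_rot': array([[-9.49629934e-01,  3.13373293e-01, -4.09748511e-04],
       [ 3.13373559e-01,  9.49629257e-01, -1.13480569e-03],
       [ 3.34913766e-05, -1.20604981e-03, -9.99999272e-01]]), 'force': array([-0.03345174, -0.33179883, -0.37319756]), 'wrist_torque': array([-0.04093609, -0.02014207, -0.07411054]), 'gripper_width': 0.09419230887770433}
scene [[437.7, 0.0, 256.3], [0.0, 437.7, 199.7], [0.0, 0.0, 1.0]] [[-0.259, 0.769, -0.585, 1.184], [0.966, 0.213, -0.147, 0.15], [0.011, -0.603, -0.797, 0.853], [0.0, 0.0, 0.0, 1.0]] 0.9961293538411459
side [[383.0, 0.0, 248.0], [0.0, 383.0, 193.0], [0.0, 0.0, 1.0]] [[-0.897, -0.284, 0.338, 0.31], [-0.442, 0.597, -0.67, 0.623], [-0.011, -0.75, -0.661, 0.658], [0.0, 0.0, 0.0, 1.0]] 0.9962209065755209
wrist [[276.1, 0.0, 259.5], [0.0, 276.1, 190.6], [0.0, 0.0, 1.0]] [[0.314, 0.91, 0.271, 0.093], [0.95, -0.3, -0.09, 0.549], [-0.0, 0.286, -0.958, 0.384], [0.0, 0.0, 0.0, 1.0]] 0.9960174560546875
```

View pics/scene0.png

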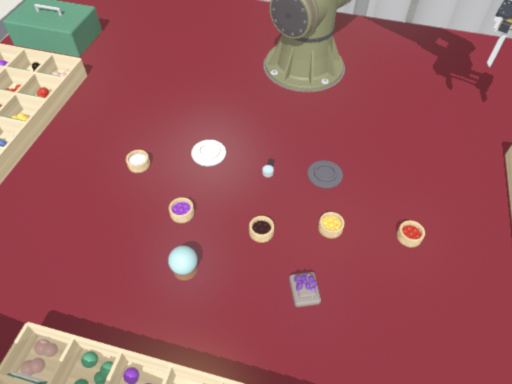

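View pics/side0.png

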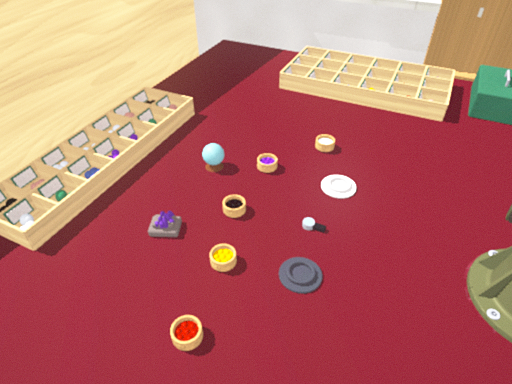

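The scene view shows white dish (138,160), marble base (209,152), purple (181,210), black (262,229), yellow (331,224), red (411,233), slate base (325,174). Bystanders: loupe (268,170), ball (183,262), geode (305,289). The side view shows the same ten.

```bash
cat > m.py <<'E'
from h import *
A={'opal':(138,160),'marble':(209,152),'ameth':(181,210),'obs':(262,229),'citr':(331,224),'jasp':(411,233),'slate':(325,174),'loupe':(268,171),'ball':(183,260),'geode':(305,290)}
C={n:dict(np.load(n+"0.npz")) for n in["scene","side"]}
W={n:pts(C[n]) for n in C}
for n in W:
    z=W[n][150:300,150:400,2]; print(n,'table z median',np.nanmedian(z),'mad',np.nanmedian(abs(z-np.nanmedian(z))))
for k,(u,v) in A.items():
    p0=np.nanmedian(W["scene"][v-2:v+3,u-2:u+3].reshape(-1,3),0)[:2]
    for n in W:
        p=W[n].reshape(-1,3); r=np.hypot(*(p[:,:2]-p0).T); q=p[(r<.06)&(p[:,2]>.003)]
        top=np.percentile(q[:,2],97)
        t=q[q[:,2]>(top-.006)]
        out=[]
        for s in (q,t):
            (x,y),R=cv2.minEnclosingCircle((s[:,:2]*1000).astype(np.float32)); out.append((round(x,1),round(y,1),round(R,1),len(s)))
        print(k,n,'top',round(top*1e3,1),'all',out[0],'top',out[1],'R',round(np.hypot(x,y)))
E
python3 m.py
```

```text
scene table z median 0.0017868629450895068 mad 0.0012265505785539754
side table z median 7.774957368700264e-06 mad 0.0009466801873461161
opal scene top 32.7 all (533.0, -326.2, 59.9, 655) top (529.7, -328.6, 30.7, 153) R 623
opal side top 30.5 all (517.4, -323.1, 53.5, 290) top (529.1, -324.2, 30.1, 94) R 621
marble scene top 17.9 all (445.1, -167.4, 59.5, 797) top (447.6, -173.9, 38.1, 168) R 480
marble side top 15.9 all (446.9, -164.8, 49.7, 607) top (443.1, -165.5, 30.8, 153) R 473
ameth scene top 32.8 all (649.0, -164.8, 59.5, 717) top (645.8, -165.1, 28.7, 161) R 667
ameth side top 30.9 all (645.0, -161.9, 29.6, 329) top (646.7, -161.1, 28.8, 102) R 666
obs scene top 32.6 all (651.2, 30.9, 59.4, 734) top (646.7, 28.4, 28.8, 163) R 647
obs side top 30.5 all (661.1, 31.4, 42.4, 443) top (647.2, 31.7, 29.2, 146) R 648
citr scene top 32.6 all (595.7, 179.4, 59.8, 704) top (594.2, 179.4, 28.5, 171) R 621
citr side top 31.0 all (599.4, 197.2, 42.4, 616) top (594.2, 182.8, 28.7, 192) R 622
jasp scene top 32.2 all (572.4, 357.9, 59.9, 717) top (570.3, 358.5, 29.2, 184) R 674
jasp side top 30.9 all (578.0, 355.6, 50.6, 930) top (569.5, 361.1, 28.1, 293) R 674
slate scene top 17.9 all (436.9, 140.8, 59.8, 863) top (431.0, 144.3, 35.1, 173) R 455
slate side top 15.8 all (435.2, 141.4, 47.9, 1212) top (432.8, 143.8, 30.3, 272) R 456
loupe scene top 17.3 all (473.6, 0.5, 59.7, 373) top (453.8, -1.1, 26.9, 122) R 454
loupe side top 15.6 all (440.2, 10.4, 43.6, 205) top (453.0, 2.2, 26.9, 151) R 453
ball scene top 72.6 all (795.9, -99.2, 59.9, 1007) top (785.6, -104.9, 22.8, 231) R 793
ball side top 70.7 all (786.7, -101.1, 36.2, 451) top (780.4, -101.9, 18.1, 80) R 787
geode scene top 46.2 all (777.9, 153.9, 59.6, 1054) top (761.3, 149.5, 20.5, 135) R 776
geode side top 45.6 all (770.4, 158.8, 47.1, 686) top (759.0, 152.3, 19.5, 89) R 774
```

Dish tops read 30–33 mm and base collars 16–18 mm in both views, as the text says. Positions agree to about 3 mm, so I can move. I'll turn the tool square to the world axes and go above the obsidian dish.

```bash
python3 -m pendant '[[0,0,0,0,0,-9.13,1],[0,0,0,0,0,-9.13,1],[-2.64,-2.73,0.4,0,0,0,1],[-2.64,-2.73,0.4,0,0,0,1],[-2.64,-2.73,0.4,0,0,0,1],[-2.64,-2.73,0.4,0,0,0,1],[-2.64,-2.73,0.4,0,0,0,1],[-2.64,-2.73,0.4,0,0,0,1],[-2.64,-2.73,0.4,0,0,0,1],[-2.64,-2.73,0.4,0,0,0,1],[-2.64,-2.73,0.4,0,0,0,1],[-2.64,-2.73,0.4,0,0,0,1],[-2.64,-2.73,0.4,0,0,0,1],[-2.64,-2.73,0.4,0,0,0,1],[-2.64,-2.73,0.4,0,0,0,1],[-2.64,-2.73,0.4,0,0,0,1],[-2.64,-2.73,0.4,0,0,0,1],[-2.64,-2.73,0.4,0,0,0,1],[-2.64,-2.73,0.4,0,0,0,1],[-2.64,-2.73,0.4,0,0,0,1]]' 20
cat > w.py <<'E'
import sys
from h import *
name,x0,y0,hi=sys.argv[1],float(sys.argv[2]),float(sys.argv[3]),float(sys.argv[4])  # approx centre mm, rim height mm
c=bot.read_camera("wrist"); cv2.imwrite(f"pics/{name}.png",c["img"]); s=bot.read_state()
p=pts(c).reshape(-1,3)*1e3; r=np.hypot(p[:,0]-x0,p[:,1]-y0)
q=p[(r<45)&(abs(p[:,2]-hi)<5)]
(x,y),R=cv2.minEnclosingCircle(q[:,:2].astype(np.float32))
top=np.percentile(q[:,2],95)
print('rim',round(x,1),round(y,1),'R',round(R,1),'top',round(top,1),'n',len(q)); print('tcp',(s['position']*1e3).round(1),'rot',s['eef_rot'].round(4).tolist(),'F',s['force'].round(1),'w',s['gripper_width'].round(4))
t=s['position'][:2]*1e3; print('move cm tool dx,dy',-(x-t[0])/10,(y-t[1])/10)
E
python3 w.py w_obs 647 30 30
```

```text
time_s: 2.65
position: [0.6482, 0.0299, 0.133]
eef_rot: [[-1.0, 0.0, -0.001], [0.0, 1.0, 0.0], [0.001, 0.0, -1.0]]
force: [0.6, 1.0, 0.2]
gripper_width: 0.094
rim 648.1 29.8 R 27.9 top 31.1 n 734Traceback (most recent call last):
  File "w.py", line 9, in <module>
    print('rim',round(x,1),round(y,1),'R',round(R,1),'top',round(top,1),'n',len(q)); print('tcp',(s['position']*1e3).round(1),'rot',s['eef_rot'].round(4).tolist(),'F',s['force'].round(1),'w',s['gripper_width'].round(4))
                                                                                                                                                                                               ^^^^^^^^^^^^^^^^^^^^^^^^
AttributeError: 'float' object has no attribute 'round'
```

View pics/w_obs.png

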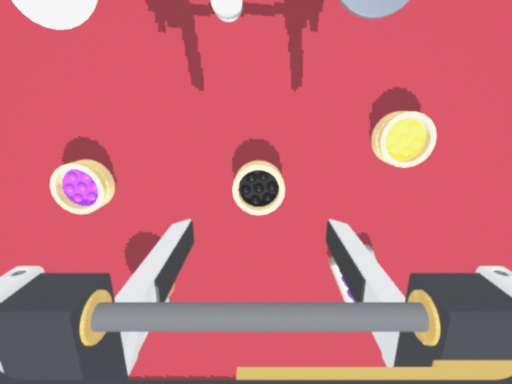

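The wrist picture shows the obsidian dish centred at (259,188) between the open fingers. It measures a 27.9 mm rim radius and sits within 0.2 mm of the TCP, so I'll descend, grip and lift.

```bash
sed -i "s/s\['gripper_width'\].round(4)/round(s['gripper_width'],4)/" w.py
python3 -m pendant '[[0,0,2.5,0,0,0,1],[0,0,2.5,0,0,0,1],[0,0,2.5,0,0,0,1],[0,0,2.5,0,0,0,1],[0,0,1.5,0,0,0,1],[0,0,1,0,0,0,1],[0,0,0,0,0,0,1],[0,0,0,0,0,0,0.5],[0,0,0,0,0,0,0.5],[0,0,0,0,0,0,0.5],[0,0,0,0,0,0,0.5],[0,0,0,0,0,0,0.5]]' 20
python3 -m pendant '[[0,0,-0.5,0,0,0,0.5],[0,0,-1.5,0,0,0,0.5],[0,0,-2.5,0,0,0,0.5],[0,0,-2.5,0,0,0,0.5],[0,0,0,0,0,0,0.5]]'
python3 w.py w_obs2 648 30 92
```

```text
time_s: 4.2
position: [0.6476, 0.0308, 0.0087]
eef_rot: [[-1.0, 0.0, 0.0], [0.0, 1.0, -0.0], [-0.0, -0.0, -1.0]]
force: [-0.3, 0.3, 2.0]
gripper_width: 0.0558
time_s: 4.82
position: [0.6486, 0.0309, 0.0811]
eef_rot: [[-1.0, 0.0, 0.004], [0.0, 1.0, 0.0], [-0.004, 0.0, -1.0]]
force: [0.0, 0.1, -1.9]
gripper_width: 0.0562
rim 639.3 32.0 R 39.8 top 96.3 n 3911
tcp [647.8  30.9  79.3] rot [[-1.0, 0.0001, 0.0017], [0.0001, 1.0, 0.0], [-0.0017, 0.0, -1.0]] F [ 0.2 -0.7 -1. ] w 0.0563
move cm tool dx,dy 0.8553447115240942 0.11386764236509705
```

View pics/w_obs2.png

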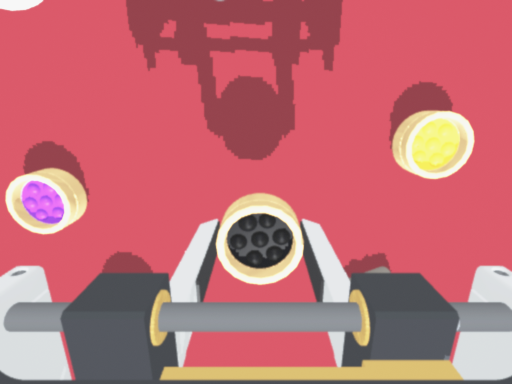

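Obsidian is held upright, centred at (260,240) between the fingers. Next I'll go beside the slate base and measure it with the dish out of the line of sight.

```bash
python3 -m pendant '[[2.43,1.88,-0.5,0,0,0,0.5],[2.43,1.88,-0.5,0,0,0,0.5],[2.43,1.88,-0.5,0,0,0,0.5],[2.43,1.88,-0.5,0,0,0,0.5],[2.43,1.88,-0.5,0,0,0,0.5],[2.43,1.88,-0.5,0,0,0,0.5],[0,0,0,0,0,0,0.5],[0,0,0,0,0,0,0.5]]'
sed -i 's/abs(p\[:,2\]-hi)<5/abs(p[:,2]-hi)<4/' w.py
python3 w.py w_slate 432 144 15
```

```text
time_s: 5.88
position: [0.502, 0.1433, 0.1079]
eef_rot: [[-1.0, 0.0, -0.001], [0.0, 1.0, -0.0], [0.001, -0.0, -1.0]]
force: [-0.4, 0.1, -2.0]
gripper_width: 0.056
rim 434.4 142.1 R 29.8 top 16.1 n 1274
tcp [502.1 143.1 107.9] rot [[-1.0, 0.0005, -0.0006], [0.0005, 1.0, -0.0002], [0.0006, -0.0002, -1.0]] F [-0.8 -0.1 -1. ] w 0.0559
move cm tool dx,dy 6.767578042337931 -0.10250101668980278
```

View pics/w_slate.png

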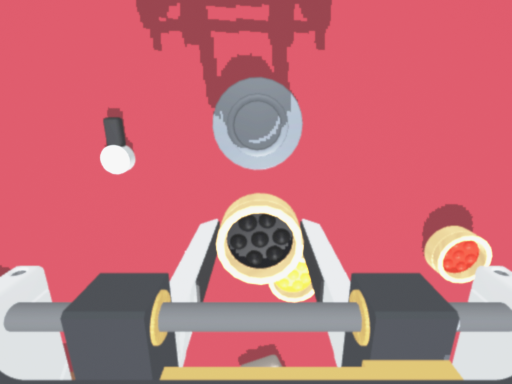

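The slate collar at (257,124) gives radius 29.8 mm and top 16 mm, which match. Its centre is 2 mm off the fixed cameras, so I'll measure the held dish with the same camera, to compare the two in one frame.

```bash
cat > held.py <<'E'
from h import *
def held():
    c=bot.read_camera("wrist"); s=bot.read_state(); t=s['position']*1e3
    W=pts(c)*1e3; hsv=cv2.cvtColor(c["img"],cv2.COLOR_BGR2HSV)
    wood=(hsv[...,0]>10)&(hsv[...,0]<28)&(hsv[...,1]>35)&(hsv[...,2]>150)
    m=wood&(np.hypot(W[...,0]-t[0],W[...,1]-t[1])<36)&(W[...,2]>t[2]+5)
    z=W[m][:,2]; top=np.percentile(z,90); q=W[m&(W[...,2]>top-3)]
    (x,y),R=cv2.minEnclosingCircle(q[:,:2].astype(np.float32))
    # outer chord midpoints as a check
    f=q[abs(q[:,1]-t[1])<3]
    print('held rim',round(x-t[0],1),round(y-t[1],1),'(rel TCP) R',round(R,1),'top rel TCP',round(top-t[2],1),'n',len(q),'chord x',round((f[:,0].min()+f[:,0].max())/2-t[0],1),round(np.ptp(f[:,0]),1))
held()
E
python3 held.py
```

```text
held rim -18.3 3.5 (rel TCP) R 27.5 top rel TCP 126.5 n 2569 chord x -19.0 2.8
```

```bash
sed -i 's/(W\[...,2\]>t\[2\]+5)/(W[...,2]>t[2]+5)\&(W[...,2]<t[2]+35)/' held.py; python3 held.py
```

```text
held rim 0.8 1.5 (rel TCP) R 28.6 top rel TCP 20.2 n 537 chord x -1.7 51.7
```

```bash
python3 -m pendant '[[2.2,-0.05,0,0,0,0,0.5],[2.3,-0.06,0,0,0,0,0.5],[2.3,-0.05,0,0,0,0,0.5],[0,0,2,0,0,0,0.5],[0,0,2,0,0,0,0.5],[0,0,2,0,0,0,0.5],[0,0,1.5,0,0,0,0.5],[0,0,0.8,0,0,0,0.5],[0,0,0,0,0,0,0.5],[0,0,0,0,0,0,0.5]]'
python3 held.py
```

```text
time_s: 7.28
position: [0.4341, 0.1421, 0.026]
eef_rot: [[-1.0, 0.0, 0.001], [0.0, 1.0, 0.0], [-0.001, 0.0, -1.0]]
force: [0.1, 0.4, -1.5]
gripper_width: 0.0559
held rim 0.4 1.1 (rel TCP) R 28.3 top rel TCP 20.0 n 518 chord x -1.8 51.3
```

```bash
python3 -m pendant '[[0,-0.05,0.2,0,0,0,0.5],[0,0,0.2,0,0,0,0.5],[0,0,0.1,0,0,0,0.5],[0,0,0,0,0,0,0.5]]'
```

```text
time_s: 7.82
position: [0.4337, 0.1415, 0.0204]
eef_rot: [[-1.0, 0.0, -0.0], [0.0, 1.0, -0.0], [0.0, -0.0, -1.0]]
force: [0.1, 0.6, -1.4]
gripper_width: 0.056
```

The foot has entered the collar with no contact force. I'll seat it, release and rise.

```bash
python3 -m pendant '[[0,0,0.15,0,0,0,0.5],[0,0,0.05,0,0,0,0.5],[0,0,0,0,0,0,0.5]]'
python3 -m pendant '[[0,0,0,0,0,0,0.75],[0,0,0,0,0,0,0.75],[0,0,0,0,0,0,0.75],[0,0,0,0,0,0,0.75],[0,0,-1,0,0,0,0.75],[0,0,-2.5,0,0,0,1],[0,0,-2.5,0,0,0,1],[0,0,-2.5,0,0,0,1],[-1.2,0,-2,0,0,0,1],[0,0,0,0,0,0,1],[0,0,0,0,0,0,1]]'
python3 w.py w_obs3 434 141.7 40
```

```text
time_s: 8.2
position: [0.4338, 0.1416, 0.0186]
eef_rot: [[-1.0, 0.0, 0.0], [0.0, 1.0, 0.0], [-0.0, 0.0, -1.0]]
force: [-2.0, -0.2, 3.5]
gripper_width: 0.0559
time_s: 9.57
position: [0.4451, 0.1414, 0.1228]
eef_rot: [[-1.0, 0.0, -0.001], [0.0, 1.0, -0.0], [0.001, -0.0, -1.0]]
force: [-0.2, 0.2, -0.8]
gripper_width: 0.0939
rim 433.9 143.0 R 27.8 top 41.0 n 832
tcp [445.  141.5 122.6] rot [[-1.0, 0.0, -0.0014], [0.0, 1.0, -0.0003], [0.0014, -0.0003, -1.0]] F [ 0.4 -0.8 -0.4] w 0.0939
move cm tool dx,dy 1.1069430432776415 0.15443561776028786
```

The obsidian sits with its rim at 41 mm, against 40 mm expected for seated. The wrist camera reads y about 1.3 mm high, which I'll correct for. Now the amethyst.

```bash
python3 -m pendant '[[-1.69,-2.54,0,0,0,0,1],[-1.69,-2.54,0,0,0,0,1],[-1.69,-2.54,0,0,0,0,1],[-1.69,-2.54,0,0,0,0,1],[-1.69,-2.54,0,0,0,0,1],[-1.69,-2.54,0,0,0,0,1],[-1.69,-2.54,0,0,0,0,1],[-1.69,-2.54,0,0,0,0,1],[-1.69,-2.54,0,0,0,0,1],[-1.69,-2.54,0,0,0,0,1],[-1.69,-2.54,0,0,0,0,1],[-1.69,-2.54,0,0,0,0,1],[0,0,0,0,0,0,1],[0,0,0,0,0,0,1]]'
python3 w.py w_am 647 -163 30
```

```text
time_s: 11.38
position: [0.6479, -0.1626, 0.1226]
eef_rot: [[-1.0, -0.0, -0.002], [-0.0, 1.0, 0.001], [0.002, 0.001, -1.0]]
force: [0.3, 0.4, -0.8]
gripper_width: 0.0935
rim 646.9 -164.5 R 27.8 top 31.1 n 755
tcp [ 648.  -162.4  123. ] rot [[-1.0, -0.0005, -0.0009], [-0.0005, 1.0, 0.0004], [0.0009, 0.0004, -1.0]] F [ 0.2 -0.   0.2] w 0.0938
move cm tool dx,dy 0.11041251392654203 -0.21314401566187086
```

```bash
python3 -m pendant '[[0.1,-0.3,2.5,0,0,0,1],[0,0,2.5,0,0,0,1],[0,0,2.5,0,0,0,1],[0,0,2.5,0,0,0,1],[0,0,1,0,0,0,1],[0,0,0.4,0,0,0,1],[0,0,0,0,0,0,1],[0,0,0,0,0,0,0.5],[0,0,0,0,0,0,0.5],[0,0,0,0,0,0,0.5],[0,0,0,0,0,0,0.5],[0,0,0,0,0,0,0.5]]' 20
python3 -m pendant '[[0,0,-0.5,0,0,0,0.5],[0,0,-1.5,0,0,0,0.5],[0,0,-2.5,0,0,0,0.5],[0,0,-2.5,0,0,0,0.5],[0.5,1,-2.5,0,0,0,0.5],[1.5,2.5,-0.5,0,0,0,0.5],[1.5,2.5,0,0,0,0,0.5],[1.5,2.5,0,0,0,0,0.5],[1.5,2.5,0,0,0,0,0.5],[1.5,2.5,0,0,0,0,0.5],[1.5,2.5,0,0,0,0,0.5],[1.5,2.5,0,0,0,0,0.5],[1.5,2.5,0,0,0,0,0.5],[1,2.5,0,0,0,0,0.5],[1,2.5,0,0,0,0,0.5],[1,2.5,0,0,0,0,0.5],[1,2.5,0,0,0,0,0.5],[0,0,0,0,0,0,0.5],[0,0,0,0,0,0,0.5]]'
python3 held.py;python3 w.py w_am2 434 141.7 40
```

```text
time_s: 12.92
position: [0.6475, -0.1663, 0.0095]
eef_rot: [[-1.0, 0.0, 0.0], [0.0, 1.0, -0.0], [-0.0, -0.0, -1.0]]
force: [-0.7, -0.0, 1.8]
gripper_width: 0.056
time_s: 15.3
position: [0.4829, 0.1434, 0.1101]
eef_rot: [[-1.0, 0.0, 0.001], [0.0, 1.0, 0.0], [-0.001, 0.0, -1.0]]
force: [-0.4, 0.1, -0.6]
gripper_width: 0.0565
held rim -0.0 1.8 (rel TCP) R 29.0 top rel TCP 19.7 n 523 chord x -2.8 51.9
rim 434.4 142.7 R 28.0 top 41.1 n 1001
tcp [482.9 143.1 109.8] rot [[-1.0, 0.0009, 0.0005], [0.0009, 1.0, 0.0], [-0.0005, 0.0, -1.0]] F [-0.   0.3 -0. ] w 0.0558
move cm tool dx,dy 4.856646233440711 -0.03300557915379443
```

View pics/w_am2.png

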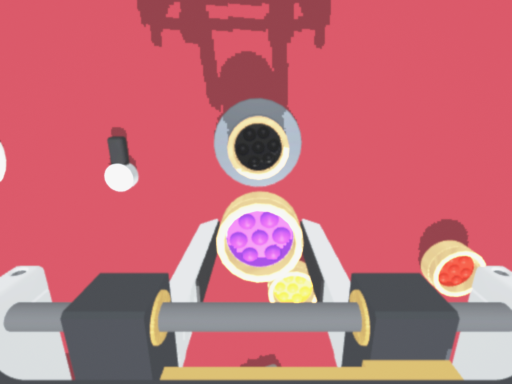

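The picture shows obsidian seated in the slate collar at (258,147) and amethyst level in the jaws at (260,240).

```bash
python3 -m pendant '[[1.6,-0.05,0,0,0,0,0.5],[1.6,-0.05,0,0,0,0,0.5],[1.67,-0.06,0,0,0,0,0.5],[0,0,2,0,0,0,0.5],[0,0,2,0,0,0,0.5],[0,0,1.3,0,0,0,0.5],[0,0,0.5,0,0,0,0.5],[0,0,0,0,0,0,0.5],[0,0,0,0,0,0,0.5]]'
python3 -m pendant '[[0,0,0.2,0,0,0,0.5],[0,0,0.2,0,0,0,0.5],[0,0,0.1,0,0,0,0.5],[0,0,0,0,0,0,0.5]]'
```

```text
time_s: 16.52
position: [0.4342, 0.1422, 0.052]
eef_rot: [[-1.0, 0.0, 0.001], [0.0, 1.0, 0.0], [-0.001, 0.0, -1.0]]
force: [-0.5, -0.2, -0.7]
gripper_width: 0.056
time_s: 17.02
position: [0.4338, 0.1421, 0.0464]
eef_rot: [[-1.0, 0.0, -0.0], [0.0, 1.0, -0.0], [0.0, -0.0, -1.0]]
force: [-0.1, -0.4, 0.1]
gripper_width: 0.056
```

The foot is in without force. I'll seat, release and go on to the jasper.

```bash
python3 -m pendant '[[0,0,0.15,0,0,0,0.5],[0,0,0.05,0,0,0,0.5],[0,0,0,0,0,0,0.5]]'
python3 -m pendant '[[0,0,0,0,0,0,0.75],[0,0,0,0,0,0,0.75],[0,0,0,0,0,0,0.75],[0,0,0,0,0,0,0.75],[0,0,-1,0,0,0,0.75],[0,0,-2.5,0,0,0,1],[0,0,-2.5,0,0,0,1],[-1.2,0,-2,0,0,0,1],[0,0,0,0,0,0,1],[0,0,0,0,0,0,1]]'
python3 w.py w_am3 434 142.5 65
python3 -m pendant '[[-1.3,2.2,0,0,0,0,1],[-1.3,2.2,0,0,0,0,1],[-1.3,2.2,0,0,0,0,1],[-1.3,2.2,0,0,0,0,1],[-1.3,2.2,0,0,0,0,1],[-1.3,2.2,0,0,0,0,1],[-1.3,2.2,0,0,0,0,1],[-1.3,2.2,0,0,0,0,1],[-1.3,2.2,0,0,0,0,1],[-1.0,1.8,0,0,0,0,1],[0,0,0,0,0,0,1],[0,0,0,0,0,0,1]]'
python3 w.py w_ja 570 359.5 30
```

```text
time_s: 17.4
position: [0.4338, 0.1421, 0.0445]
eef_rot: [[-1.0, 0.0, -0.0], [0.0, 1.0, -0.0], [0.0, -0.0, -1.0]]
force: [-0.9, -0.2, 0.4]
gripper_width: 0.0559
time_s: 18.65
position: [0.4452, 0.1421, 0.1238]
eef_rot: [[-1.0, 0.0, -0.001], [0.0, 1.0, -0.0], [0.001, -0.0, -1.0]]
force: [-0.0, -0.3, 0.2]
gripper_width: 0.0941
rim 433.2 143.4 R 27.9 top 66.0 n 994
tcp [445.1 142.  123.6] rot [[-1.0, 0.0001, -0.0014], [0.0001, 1.0, -0.0003], [0.0014, -0.0003, -1.0]] F [-0.3  0.2 -0.7] w 0.094
move cm tool dx,dy 1.1910460025230918 0.1373851643898604
time_s: 20.2
position: [0.5723, 0.3575, 0.1238]
eef_rot: [[-1.0, 0.0, -0.001], [0.0, 1.0, -0.001], [0.001, -0.001, -1.0]]
force: [-0.8, 0.4, -0.6]
gripper_width: 0.0941
rim 570.5 359.6 R 27.9 top 31.1 n 761
tcp [572.4 357.4 124.1] rot [[-1.0, 0.0004, -0.0008], [0.0004, 1.0, -0.0005], [0.0008, -0.0005, -1.0]] F [-0.   0.5  0.4] w 0.0938
move cm tool dx,dy 0.19202554631692692 0.22391218363123927
```

```bash
python3 -m pendant '[[0.19,0.09,2.5,0,0,0,1],[0,0,2.5,0,0,0,1],[0,0,2.5,0,0,0,1],[0,0,2.5,0,0,0,1],[0,0,1,0,0,0,1],[0,0,0.5,0,0,0,1],[0,0,0,0,0,0,1],[0,0,0,0,0,0,0.5],[0,0,0,0,0,0,0.5],[0,0,0,0,0,0,0.5],[0,0,0,0,0,0,0.5],[0,0,0,0,0,0,0.5]]' 20
python3 -m pendant '[[0,0,-0.5,0,0,0,0.5],[0,0,-1.5,0,0,0,0.5],[0,0,-2.5,0,0,0,0.5],[0,0,-2.5,0,0,0,0.5],[0.5,-1,-2.5,0,0,0,0.5],[0.9,-2.2,-2,0,0,0,0.5],[0.9,-2.3,0,0,0,0,0.5],[0.9,-2.3,0,0,0,0,0.5],[0.9,-2.3,0,0,0,0,0.5],[0.9,-2.3,0,0,0,0,0.5],[0.9,-2.3,0,0,0,0,0.5],[0.9,-2.3,0,0,0,0,0.5],[0.9,-2.3,0,0,0,0,0.5],[0.9,-2.3,0,0,0,0,0.5],[0,0,0,0,0,0,0.5],[0,0,0,0,0,0,0.5]]'
python3 held.py;python3 w.py w_ja2 433.5 143.4 65
```

```text
time_s: 21.75
position: [0.571, 0.359, 0.0095]
eef_rot: [[-1.0, 0.0, 0.0], [0.0, 1.0, 0.0], [-0.0, 0.0, -1.0]]
force: [0.1, -0.2, 1.2]
gripper_width: 0.0559
time_s: 23.75
position: [0.4854, 0.1435, 0.1252]
eef_rot: [[-1.0, 0.0, 0.001], [0.0, 1.0, 0.0], [-0.001, 0.0, -1.0]]
force: [0.0, 0.4, -1.1]
gripper_width: 0.0558
held rim 0.1 1.2 (rel TCP) R 28.8 top rel TCP 19.8 n 547 chord x -2.5 52.1
rim 433.3 143.3 R 27.8 top 65.9 n 1080
tcp [485.2 143.7 124.7] rot [[-1.0, -0.0004, 0.0004], [-0.0004, 1.0, 0.0002], [-0.0004, 0.0002, -1.0]] F [ 0.4 -0.2 -1.3] w 0.0561
move cm tool dx,dy 5.1888783824243205 -0.03782976368966899
```

```bash
python3 -m pendant '[[1.7,-0.05,0,0,0,0,0.5],[1.7,-0.05,0,0,0,0,0.5],[1.77,-0.06,0,0,0,0,0.5],[0,0,2,0,0,0,0.5],[0,0,2,0,0,0,0.5],[0,0,0.8,0,0,0,0.5],[0,0,0,0,0,0,0.5],[0,0,0,0,0,0,0.5]]'
python3 -m pendant '[[0,0,0.2,0,0,0,0.5],[0,0,0.2,0,0,0,0.5],[0,0,0.1,0,0,0,0.5],[0,0,0,0,0,0,0.5]]'
```

```text
time_s: 24.85
position: [0.4336, 0.1416, 0.0771]
eef_rot: [[-1.0, -0.0, 0.001], [-0.0, 1.0, 0.0], [-0.001, 0.0, -1.0]]
force: [0.2, -0.4, 0.2]
gripper_width: 0.0557
time_s: 25.35
position: [0.4332, 0.1414, 0.0714]
eef_rot: [[-1.0, 0.0, -0.0], [0.0, 1.0, -0.0], [0.0, -0.0, -1.0]]
force: [0.1, 0.5, -0.5]
gripper_width: 0.0556
```

```bash
python3 -m pendant '[[0,0,0.15,0,0,0,0.5],[0,0,0.05,0,0,0,0.5],[0,0,0,0,0,0,0.5]]'
python3 -m pendant '[[0,0,0,0,0,0,0.75],[0,0,0,0,0,0,0.75],[0,0,0,0,0,0,0.75],[0,0,0,0,0,0,0.75],[0,0,-1,0,0,0,0.75],[0,0,-2.5,0,0,0,1],[0,0,-2.5,0,0,0,1],[-1.2,0,-0.5,0,0,0,1],[0,0,0,0,0,0,1],[0,0,0,0,0,0,1]]'
python3 w.py w_ja3 433.5 143 90
python3 -m pendant '[[-0.53,-2.92,0,0,0,0,1],[-0.53,-2.92,0,0,0,0,1],[-0.53,-2.92,0,0,0,0,1],[-0.53,-2.92,0,0,0,0,1],[-0.53,-2.92,0,0,0,0,1],[-0.53,-2.92,0,0,0,0,1],[-0.53,-2.92,0,0,0,0,1],[-0.53,-2.92,0,0,0,0,1],[-0.53,-2.92,0,0,0,0,1],[-0.53,-2.92,0,0,0,0,1],[-0.53,-2.92,0,0,0,0,1],[-0.53,-2.92,0,0,0,0,1],[-0.53,-2.92,0,0,0,0,1],[-0.53,-2.92,0,0,0,0,1],[-0.53,-2.92,0,0,0,0,1],[-0.53,-2.92,0,0,0,0,1],[0,0,0,0,0,0,1],[0,0,0,0,0,0,1]]'
python3 w.py w_op 530 -326 30
```

```text
time_s: 25.72
position: [0.4333, 0.1415, 0.0694]
eef_rot: [[-1.0, 0.0, -0.0], [0.0, 1.0, -0.0], [0.0, -0.0, -1.0]]
force: [0.2, -0.9, -0.4]
gripper_width: 0.0557
time_s: 26.98
position: [0.4448, 0.1413, 0.1334]
eef_rot: [[-1.0, 0.0, -0.002], [0.0, 1.0, -0.0], [0.002, -0.0, -1.0]]
force: [-0.3, -0.1, -0.8]
gripper_width: 0.094
rim 432.6 142.6 R 27.9 top 91.0 n 1136
tcp [444.8 141.3 133.5] rot [[-1.0, 0.0002, -0.0017], [0.0002, 1.0, -0.0004], [0.0017, -0.0004, -1.0]] F [ 0.3 -0.  -0.5] w 0.0943
move cm tool dx,dy 1.2171020924262734 0.12432621107926707
time_s: 29.28
position: [0.5297, -0.3249, 0.1338]
eef_rot: [[-1.0, -0.0, -0.001], [-0.0, 1.0, 0.001], [0.001, 0.001, -1.0]]
force: [0.2, 0.3, -0.0]
gripper_width: 0.0938
rim 531.8 -326.2 R 27.9 top 31.1 n 707
tcp [ 529.9 -324.8  134.1] rot [[-1.0, -0.0005, -0.0006], [-0.0005, 1.0, 0.0005], [0.0006, 0.0005, -1.0]] F [ 0.6 -0.1 -0.5] w 0.0939
move cm tool dx,dy -0.18984152855348385 -0.14409264419944634
```

View pics/w_ja3.png

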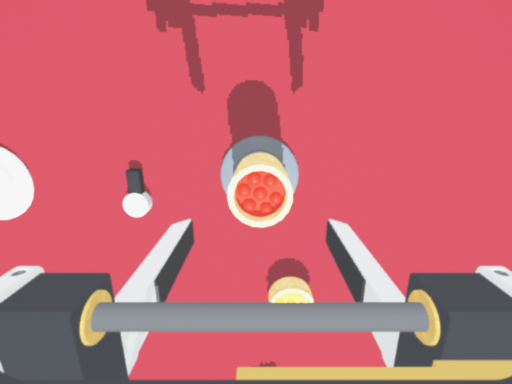

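Jasper's rim is at 91 mm and (260,195), so the slate tower is upright and seated. Now the opalite.

```bash
python3 -m pendant '[[-0.2,-0.26,2.5,0,0,0,1],[0,0,2.5,0,0,0,1],[0,0,2.5,0,0,0,1],[0,0,2.5,0,0,0,1],[0,0,1.5,0,0,0,1],[0,0,1,0,0,0,1],[0,0,0,0,0,0,1],[0,0,0,0,0,0,0.5],[0,0,0,0,0,0,0.5],[0,0,0,0,0,0,0.5],[0,0,0,0,0,0,0.5],[0,0,0,0,0,0,0.5]]' 20
python3 -m pendant '[[0,0,-0.5,0,0,0,0.5],[0,0,-1.5,0,0,0,0.5],[0,0,-2.5,0,0,0,0.5],[0,0,-2.5,0,0,0,0.5],[0,1,-2.5,0,0,0,0.5],[0.4,2.5,-0.5,0,0,0,0.5],[0.4,2.5,0,0,0,0,0.5],[0.4,2.5,0,0,0,0,0.5],[0.5,2.5,0,0,0,0,0.5],[0.5,2.5,0,0,0,0,0.5],[0.5,2.5,0,0,0,0,0.5],[0,0,0,0,0,0,0.5],[0,0,0,0,0,0,0.5]]'
python3 held.py;python3 w.py w_op2 444.5 -167 15
```

```text
time_s: 30.82
position: [0.532, -0.3284, 0.0096]
eef_rot: [[-1.0, 0.0, 0.0], [0.0, 1.0, -0.0], [-0.0, -0.0, -1.0]]
force: [-0.3, 0.4, 1.3]
gripper_width: 0.0554
time_s: 32.45
position: [0.5053, -0.1689, 0.1101]
eef_rot: [[-1.0, 0.0, 0.001], [0.0, 1.0, -0.001], [-0.001, -0.001, -1.0]]
force: [0.4, -0.8, -0.5]
gripper_width: 0.0553
held rim -0.1 1.3 (rel TCP) R 28.1 top rel TCP 21.2 n 1563 chord x -0.4 55.3
rim 443.1 -167.8 R 29.9 top 16.0 n 1223
tcp [ 505.2 -169.1  109.7] rot [[-1.0, 0.0007, 0.0004], [0.0007, 1.0, -0.0003], [-0.0004, -0.0003, -1.0]] F [-0.7 -0.4 -1.7] w 0.0552
move cm tool dx,dy 6.204711908772646 0.1303982344604691
```

View pics/w_op2.png

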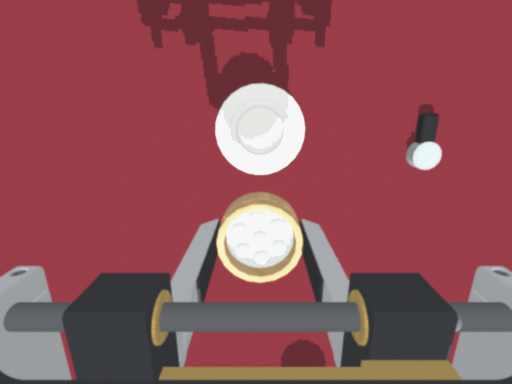

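The marble collar at (260,130) has radius 29.9 mm and top 16 mm, and the opalite is level in the jaws. I'll place it.

```bash
python3 -m pendant '[[2.0,0,0,0,0,0,0.5],[2.1,0,0,0,0,0,0.5],[2.1,0,0,0,0,0,0.5],[0,0,2,0,0,0,0.5],[0,0,2,0,0,0,0.5],[0,0,2,0,0,0,0.5],[0,0,1.5,0,0,0,0.5],[0,0,0.8,0,0,0,0.5],[0,0,0,0,0,0,0.5],[0,0,0,0,0,0,0.5]]'
python3 -m pendant '[[0,0,0.2,0,0,0,0.5],[0,0,0.2,0,0,0,0.5],[0,0,0.1,0,0,0,0.5],[0,0,0,0,0,0,0.5]]'
```

```text
time_s: 33.8
position: [0.4433, -0.1685, 0.027]
eef_rot: [[-1.0, 0.0, 0.001], [0.0, 1.0, -0.0], [-0.001, -0.0, -1.0]]
force: [0.2, -0.3, -0.8]
gripper_width: 0.0554
time_s: 34.3
position: [0.443, -0.1683, 0.0214]
eef_rot: [[-1.0, 0.0, -0.0], [0.0, 1.0, 0.0], [0.0, 0.0, -1.0]]
force: [-0.2, -0.7, -1.0]
gripper_width: 0.0554
```

```bash
python3 -m pendant '[[0,0,0.15,0,0,0,0.5],[0,0,0.05,0,0,0,0.5],[0,0,0,0,0,0,0.5]]'
python3 -m pendant '[[0,0,0,0,0,0,0.75],[0,0,0,0,0,0,0.75],[0,0,0,0,0,0,0.75],[0,0,0,0,0,0,0.75],[0,0,-1,0,0,0,0.75],[0,0,-2.5,0,0,0,1],[0,0,-2.5,0,0,0,1],[0,0,-2.5,0,0,0,1],[-1.2,0,-2,0,0,0,1],[0,0,0,0,0,0,1],[0,0,0,0,0,0,1]]'
python3 w.py w_op3 443.5 -167.5 40
python3 -m pendant '[[-1,2.5,0,0,0,0,1],[-1,2.5,0,0,0,0,1],[-1,2.5,0,0,0,0,1],[-1,2.5,0,0,0,0,1],[-1,2.5,0,0,0,0,1],[-1,2.5,0,0,0,0,1],[-1,2.5,0,0,0,0,1],[-1,2.5,0,0,0,0,1],[-1,2.5,0,0,0,0,1],[-1,2.5,0,0,0,0,1],[-1,2.5,0,0,0,0,1],[-1,2.5,0,0,0,0,1],[-1,2.5,0,0,0,0,1],[-1,2.4,0,0,0,0,1],[0,0,0,0,0,0,1],[0,0,0,0,0,0,1]]'
python3 w.py w_ci 594.5 181 30
```

```text
time_s: 34.67
position: [0.443, -0.1683, 0.0195]
eef_rot: [[-1.0, 0.0, -0.0], [0.0, 1.0, 0.0], [0.0, 0.0, -1.0]]
force: [-1.1, 1.3, 1.1]
gripper_width: 0.0554
time_s: 36.05
position: [0.4544, -0.1682, 0.1238]
eef_rot: [[-1.0, 0.0, -0.001], [0.0, 1.0, 0.0], [0.001, 0.0, -1.0]]
force: [-1.3, 0.7, -0.1]
gripper_width: 0.0937
rim 442.8 -167.1 R 27.9 top 41.0 n 828
tcp [ 454.3 -168.1  123.6] rot [[-1.0, 0.0001, -0.0013], [0.0001, 1.0, 0.0006], [0.0013, 0.0006, -1.0]] F [ 0.4  0.  -0.9] w 0.0944
move cm tool dx,dy 1.149821197354322 0.10612689895323797
time_s: 38.1
position: [0.5945, 0.18, 0.1237]
eef_rot: [[-1.0, 0.0, -0.001], [0.0, 1.0, -0.0], [0.001, -0.0, -1.0]]
force: [1.1, -0.0, -0.1]
gripper_width: 0.0941
rim 594.8 181.7 R 27.8 top 31.1 n 749
tcp [594.6 179.8 124. ] rot [[-1.0, 0.0007, -0.0009], [0.0007, 1.0, -0.0003], [0.0009, -0.0003, -1.0]] F [ 0.1  0.2 -0.8] w 0.0942
move cm tool dx,dy -0.012614143689472713 0.18744175607218666
```

```bash
python3 -m pendant '[[0,0.05,2.5,0,0,0,1],[0,0,2.5,0,0,0,1],[0,0,2.5,0,0,0,1],[0,0,2.5,0,0,0,1],[0,0,1,0,0,0,1],[0,0,0.5,0,0,0,1],[0,0,0,0,0,0,1],[0,0,0,0,0,0,0.5],[0,0,0,0,0,0,0.5],[0,0,0,0,0,0,0.5],[0,0,0,0,0,0,0.5],[0,0,0,0,0,0,0.5]]' 20
python3 -m pendant '[[0,0,-0.5,0,0,0,0.5],[0,0,-1.5,0,0,0,0.5],[0,0,-2.5,0,0,0,0.5],[0,0,-2.5,0,0,0,0.5],[0,0,-2.5,0,0,0,0.5],[0.7,-2.5,-0.5,0,0,0,0.5],[0.7,-2.5,0,0,0,0,0.5],[0.7,-2.5,0,0,0,0,0.5],[0.7,-2.5,0,0,0,0,0.5],[0.7,-2.5,0,0,0,0,0.5],[0.7,-2.5,0,0,0,0,0.5],[0.7,-2.5,0,0,0,0,0.5],[0.7,-2.5,0,0,0,0,0.5],[0.7,-2.5,0,0,0,0,0.5],[0.7,-2.5,0,0,0,0,0.5],[0.7,-2.5,0,0,0,0,0.5],[0.7,-2.5,0,0,0,0,0.5],[0.7,-2.5,0,0,0,0,0.5],[0.7,-2.35,0,0,0,0,0.5],[0,0,0,0,0,0,0.5]]'
python3 held.py;python3 w.py w_ci2 443 -167 40
```

```text
time_s: 39.65
position: [0.5951, 0.1811, 0.0095]
eef_rot: [[-1.0, 0.0, 0.0], [0.0, 1.0, 0.0], [-0.0, 0.0, -1.0]]
force: [0.2, 0.3, 1.0]
gripper_width: 0.056
time_s: 42.15
position: [0.4969, -0.1684, 0.1104]
eef_rot: [[-1.0, 0.002, 0.001], [0.002, 1.0, -0.0], [-0.001, -0.0, -1.0]]
force: [-0.4, 0.1, -0.9]
gripper_width: 0.0558
held rim -0.5 0.2 (rel TCP) R 28.1 top rel TCP 20.8 n 1161 chord x -0.6 55.7
rim 442.9 -167.2 R 27.8 top 41.1 n 1007
tcp [ 497.2 -167.   110. ] rot [[-1.0, 0.0004, 0.0006], [0.0004, 1.0, -0.0001], [-0.0006, -0.0001, -1.0]] F [ 0.3 -1.  -0.8] w 0.0559
move cm tool dx,dy 5.426063840398245 -0.018453972995641266
```

```bash
python3 -m pendant '[[1.8,-0.04,0,0,0,0,0.5],[1.8,-0.03,0,0,0,0,0.5],[1.8,-0.03,0,0,0,0,0.5],[0,0,2,0,0,0,0.5],[0,0,2,0,0,0,0.5],[0,0,1.3,0,0,0,0.5],[0,0,0.5,0,0,0,0.5],[0,0,0,0,0,0,0.5],[0,0,0,0,0,0,0.5]]'
python3 -m pendant '[[0,0,0.2,0,0,0,0.5],[0,0,0.2,0,0,0,0.5],[0,0,0.1,0,0,0,0.5],[0,0,0,0,0,0,0.5]]'
```

```text
time_s: 43.38
position: [0.4434, -0.1684, 0.052]
eef_rot: [[-1.0, 0.0, 0.001], [0.0, 1.0, -0.0], [-0.001, -0.0, -1.0]]
force: [-0.8, -0.1, -0.5]
gripper_width: 0.0557
time_s: 43.88
position: [0.443, -0.1683, 0.0464]
eef_rot: [[-1.0, 0.0, -0.0], [0.0, 1.0, 0.0], [0.0, 0.0, -1.0]]
force: [-0.2, 0.0, -1.9]
gripper_width: 0.0558
```

```bash
python3 -m pendant '[[0,0,0.15,0,0,0,0.5],[0,0,0.05,0,0,0,0.5],[0,0,0,0,0,0,0.5]]'
python3 -m pendant '[[0,0,0,0,0,0,0.75],[0,0,0,0,0,0,0.75],[0,0,0,0,0,0,0.75],[0,0,0,0,0,0,0.75],[0,0,-1,0,0,0,0.75],[0,0,-2.5,0,0,0,1],[0,0,-2.5,0,0,0,1],[-1.2,0,-2.5,0,0,0,1],[-1.2,0,-2.5,0,0,0,1],[-1,0,-2.5,0,0,0,1],[0,0,0,0,0,0,1],[0,0,0,0,0,0,1],[0,0,0,0,0,0,1],[0,0,0,0,0,0,1]]'
python3 w.py w_ci3 443 -167 65
python3 - <<'E'
from h import *
a=[]
for n in["scene","side"]:
    c=bot.read_camera(n); a.append(c["img"][100:330]); p=pts(c).reshape(-1,3)*1e3
    o=dict(np.load(n+"0.npz")); p0=pts(o).reshape(-1,3)*1e3
    for k,x,y,h in[('jasp',433,143,90),('citr',443,-167,65)]:
        q=p[(np.hypot(p[:,0]-x,p[:,1]-y)<45)&(abs(p[:,2]-h)<4)]; (X,Y),R=cv2.minEnclosingCircle(q[:,:2].astype(np.float32)); print(n,k,round(X,1),round(Y,1),round(R,1),q[:,2].max().round(1))
    for k,x,y in[('loupe',453,0),('ball',783,-103),('geode',760,151)]:
        f=lambda P:P[(np.hypot(P[:,0]-x,P[:,1]-y)<50)&(P[:,2]>8)].mean(0).round(1)
        print(k,f(p)-f(p0))
cv2.imwrite("pics/end.png",np.vstack(a))
E
```

```text
time_s: 44.25
position: [0.443, -0.1683, 0.0445]
eef_rot: [[-1.0, 0.0, 0.0], [0.0, 1.0, -0.0], [-0.0, -0.0, -1.0]]
force: [-0.0, 0.2, 0.4]
gripper_width: 0.0557
time_s: 46.0
position: [0.4767, -0.1683, 0.1789]
eef_rot: [[-1.0, 0.0, -0.001], [0.0, 1.0, 0.0], [0.001, 0.0, -1.0]]
force: [0.4, -0.9, 0.1]
gripper_width: 0.0939
rim 442.8 -167.2 R 27.9 top 66.1 n 704
tcp [ 476.8 -168.3  179.1] rot [[-1.0, 0.0002, -0.0006], [0.0002, 1.0, 0.0002], [0.0006, 0.0002, -1.0]] F [ 0.8 -0.4  0.8] w 0.0941
move cm tool dx,dy 3.3944317159737296 0.11762759156101765
scene jasp 433.3 141.2 29.3 93.8
scene citr 442.9 -168.6 29.3 68.7
loupe [-0.8 -0.2  0. ]
ball [ 0.   0.1 -0.5]
geode [0.1 0.  0.1]
side jasp 432.0 144.6 28.5 92.1
side citr 442.0 -164.9 29.6 67.6
loupe [0.  0.6 0.1]
ball [ 0.  -0.1  0.1]
geode [ 0.2 -0.2  0. ]
```

View pics/end.png

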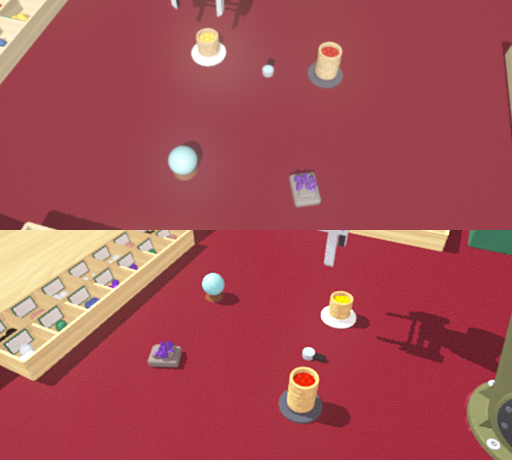

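Both towers stand upright, jasper on top at (329,48) on slate and citrine at (208,36) on marble. The gripper is open and clear, and the bystanders have not moved. I'll hand it in.

```bash
python3 -c "
from bench import bot
print(bot.close_job())"
```

```text
the job is handed in; nothing more can be done
None
```

Both towers are built and the job is handed in, at about 46 s on the robot's clock. Slate carries obsidian, amethyst and jasper; marble carries opalite and citrine. The interface gives no verdict.

**Seating:** By the wrist camera, the rims after release read 41, 66 and 91 mm on slate and 41 and 66 mm on marble. Seated is 40/65/90 and 40/65 mm, and that camera reads about 1 mm high throughout. The dish centres in each tower agree to about 1.5 mm. Contact force at each seating was a few newtons or less.

**Clear and undisturbed:** The gripper is open and well above the towers. The geode, ball and loupe shifted by less than 1 mm between the first and last pictures.

**Disagreements:**
- The scene and side cameras differed from each other by about 3–4 mm in y, and the wrist camera read y about 1.3 mm high against the tool. I placed the dishes using the wrist readings with that correction.
- My first measurement of a held dish picked up part of the gripper by mistake. I fixed it before using it.

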